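# Stack a projector lamp cassette in its assembly jig

## Robot

A 6-joint arm with a two-finger parallel gripper is mounted at the origin on the work surface. World frame = base frame: x ahead of the robot, y to its left, z up, the work surface at z = 0. Lengths are in mm, angles in rad, forces in N, time in s.
With the tool pointing down it reaches from about 275 to 825 mm from the base axis. Payload 4.9 kg.
Tool frame: the origin (TCP) lies at the very end of the fingers, on their centre line; the grasp point (between the pads) lies 19 mm behind it; z points along the fingers, y is the line along which they close (so a half turn about z gives the same grasp; the last joint's range is limited). The gripper opens to 85 mm and grips with 20 to 120 N. Pads are 22 mm wide; open, the fingers measure 114 mm over their backs; the gripper's body (76 mm by 85 mm) begins 54 mm behind the grasp point. The pads swing forward as they close: fully open they stand 13 mm farther back than shut.
Start: joints at [0.981, 0.326, -0.193, 1.052, 0, 1.437], TCP at [242.097, 493.87, 231.281] pointing down, gripper open.
Joint ranges: [-2.65, 2.65], [-0.97, 1.79], [-1.3, 1.35], [-1.93, 2.1], [-1.47, 1.37], [-3.14, 3.14]. Speed limits (rad/s): [2.57, 2.57, 3.14, 3.14, 3.14, 3.14].

## Interface

Orientations are given as [roll, pitch, yaw] about the fixed x, y, z axes, in that order (R = Rz(yaw) Ry(pitch) Rx(roll)).
In Python, from bench import bot, solve_ik, imaging gives the robot as it stands. Calls block until the motion is done:
- bot.move_ptp(position, orientation): joint-space move of the TCP to a pose.
- bot.movel(position, rot=None, max_speed=150, threshold=None): straight line of the TCP; rot=None keeps the orientation; max_speed is the mean speed in mm/s. With threshold (N) it stops when the force on the tool has changed by that much, and returns True; else False.
- bot.move_j(angles): joint-space move.
- bot.grip(opening, effort=None): opening from 0.0 (shut) to 1.0 (fully open); effort is the grip in N (None keeps the last); returns when the fingers have stopped.
- bot.dwell(seconds).
- solve_ik(position, orientation): joint angles nearest the present ones, or None.
- bot.get_state(): the state.
- imaging.capture(name): name is "side" or "top"; returns the picture (400x640x3 uint8, blue, green, red); there is no depth.
- imaging.camera_model(name): a dict with "K" (3x3 intrinsics, pixels), "position" and "rotation" of the camera in the world. Camera axes: x right, y up, looking along -z (the intrinsics and any distortion apply to the point x, -y, -z); pixel columns grow to the right and rows downward; lengths in mm; the calibration is good to about 2 mm. A picture is of the moment at which its call begins. camera_model takes no time and is no camera call.
A pose or a line that the arm cannot do raises bot.IKError and nothing moves.
- bot.sign_off(): hands the job in; it is judged then, once.
The state is a dict: "t": time; "qpos": joint angles; "joint_velocities": joint speeds; "effort": joint torques, N m; "tcp_pos": TCP position; "orientation": TCP orientation; "contact_force": force on the tool from outside, world axes, zero at the start; "wrist_torque": the same for the moment, N m; "opening": opening from 0.0 (shut) to 1.0 (fully open); "gripper_force": force on a finger pad.
Only numpy, scipy, OpenCV 4.12 (cv2) and the standard library are available. Lean on these libraries where they do the work, as an engineer would, in place of code of your own. Each camera call takes 0.05 s, during which the arm holds its last target. There are 200 camera calls.

## Task

Build up the lamp cassette in the pocket of the blue assembly jig: first the black lamp body, on it the orange spacer, and on top the aluminium-framed green glass filter, each the same way up as it lies now, flat and square between the pocket's end brackets. Set each part down gently rather than dropping it, and let go of it. Leave the mirror, the fan rotor and the hex key where they are.

Things in the scene. Friction and masses are not known exactly. Their poses are not given: they have to be found in the camera images.
- jig: blue fixed jig: base plate 160 (x) x 104 (y) x 12 mm, origin at the centre of its underside. Two U-shaped end brackets facing along x form a pocket 116 (x) x 58 (y) mm: 3 mm of play at each end, 2 mm at each side. Walls 8 mm thick, straight to 52 mm above the pocket floor, outward-leaning aluminium lips to 61 mm. Each long side is open for its middle 82 mm: room for fingers
- pocket_floor (a point): centre of the pocket's floor (top of the jig's base plate, 12 mm above the bench); x along the pocket's length, y across it, z up
- lamp_body: black plastic lamp body, block 110 (x) x 54 (y) x 32 (z) mm with a blind 40 mm round recess in the top and a brass dot at each end; about 220 g; goes in first. Origin at the centre of its underside; the same if turned half round about z
- spacer: orange plastic spacer frame 110 (x) x 54 (y) x 14 (z) mm with a 78 x 30 mm window through it; about 70 g; goes in second. Origin at the centre of its underside; the same if turned half round about z
- filter: heat filter: aluminium frame 110 (x) x 54 (y) x 10 (z) mm round a green glass pane; about 100 g; goes in last, on top. Origin at the centre of its underside; the same if turned half round about z
- mirror: bystander: curved aluminium reflector dish, open side up, 108 mm across and 45 mm high; origin at the centre of its underside. (Beyond it, at the far edge of the bench at x above 0.8 m, a slide magazine stands in a guide channel, 60 mm high, out of the way)
- rotor: bystander: black fan rotor with 7 blades, 96 mm across and 28 mm high; origin at the centre of its underside
- hex_key: bystander: steel hex key lying flat, long arm 120 mm along x, short arm 35 mm towards +y at its +x end, 8 mm thick; origin at the middle of the long arm
There are look-alikes about, which are no part of the job. What is shaped like the spacer but purple is not meant.

How it is judged:
By the outcome, as a careful person would: the job done as asked, in the order asked, and still so for the second after the job is handed in, with the robot touching nothing.
It also fails if it takes over 72 s, if anything falls off the work surface, if the arm or the gripper's body presses on something with over 40 N, if the wrist force passes 120 N, or if a joint passes its speed limit or range.

## Working session

There is one attempt and no reset: what is moved stays moved. The work goes in short steps, each a Python script; the robot and the scene stay as the last script left them, time stands still between calls to the robot, and variables do not carry over. Pictures are saved under pics/ and viewed, at most 10 in all, crops included, and the job is handed in when it is done.

```bash
mkdir -p pics && python3 - <<'E'
from bench import bot, imaging
import cv2
for n in("top","side"):
    im=imaging.capture(n); cv2.imwrite(f"pics/{n}0.png",im)
    m=imaging.camera_model(n); print(n,{k:(v.tolist() if hasattr(v,'tolist') else v) for k,v in m.items()})
print(bot.get_state())
E
```

```text
top {'K': [[385.91255691397276, 0.0, 317.8969995508425], [0.0, 385.91255691397276, 205.60678697682525], [0.0, 0.0, 1.0]], 'position': [417.0748668725067, 24.720423720352684, 1247.9381630720814], 'rotation': [0.11540877968146035, -0.0009626709549297452, -1.5420114133952842]}
side {'K': [[478.23687377955696, 0.0, 313.71076531987444], [0.0, 478.23687377955696, 190.64670665267087], [0.0, 0.0, 1.0]], 'position': [539.6350806505263, 948.4560052430916, 755.7399082760805], 'rotation': [0.8914550978506139, -0.019898407946696173, -3.0896618337858937]}
{'t': 0.1, 'qpos': array([ 9.80818700e-01,  3.26905475e-01, -1.93477354e-01,  1.05198214e+00,
        2.94006155e-05,  1.43658983e+00]), 'joint_velocities': array([ 0.00166799, -0.00093353,  0.00215663, -0.00259851, -0.000809  ,
       -0.00020758]), 'effort': array([ 6.12612075e-04, -4.44240761e+01,  2.63038319e+01,  7.85580429e-03,
       -1.27449744e-04,  1.55060945e-05]), 'tcp_pos': array([241.78306772, 493.43588813, 230.56315826]), 'orientation': array([-3.14004205e+00, -2.39027253e-04,  2.68582132e+00]), 'contact_force': array([-0.10880689,  0.16097701,  0.19038842]), 'wrist_torque': array([0.00524488, 0.02127746, 0.07034608]), 'gripper_force': 0.0, 'opening': 0.9965994875850157}
```

View pics/top0.png

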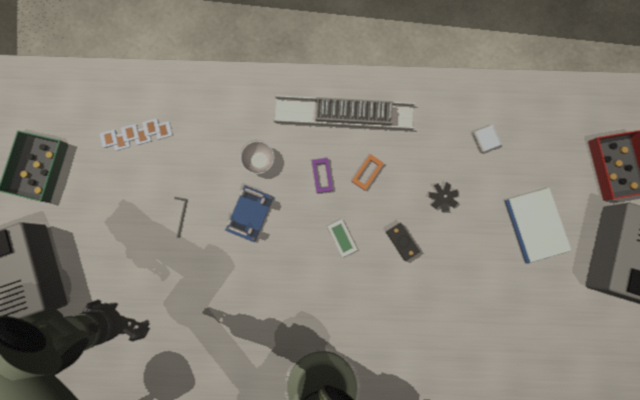

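View pics/side0.png

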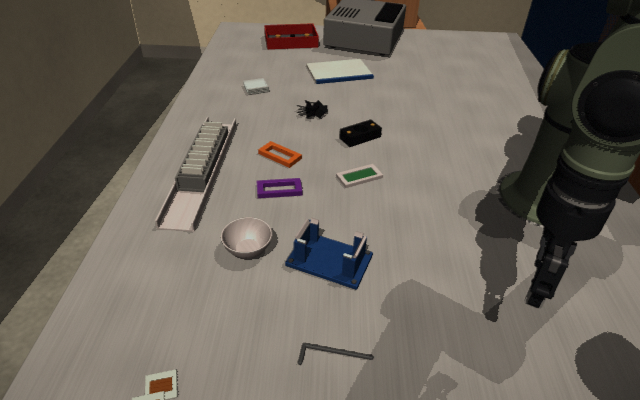

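The top view shows the lamp body at (403,241), orange spacer at (367,172), filter at (342,238) and jig at (250,213). Possible mix-ups:
- **Spacer:** the purple frame at (322,175), and possibly the orange slides at (110–165,132). The orange frame at (367,172) is the one I want.
- **Filter:** the white block at (487,138) and the white-blue book at (537,225). The green-paned one at (342,238) is right.
- **Lamp body:** the rotor at (444,197). The block with brass dots at (403,241) is right.

Next I'll enlarge crops to check the choice.

```bash
python3 - <<'E'
import cv2
a=cv2.imread("pics/top0.png")[150:265,220:430]; b=cv2.imread("pics/side0.png")[110:295,230:400]
cv2.imwrite("pics/topc.png",cv2.resize(cv2.convertScaleAbs(a,alpha=1.5),None,fx=3.8,fy=3.8,interpolation=cv2.INTER_CUBIC))
cv2.imwrite("pics/sidec.png",cv2.resize(cv2.convertScaleAbs(b,alpha=1.3),None,fx=3.2,fy=3.2,interpolation=cv2.INTER_CUBIC))
E
cat > util.py <<'E'
import numpy as np, cv2
from scipy.spatial.transform import Rotation as R
from bench import imaging
def cam(n):
    m=imaging.camera_model(n); return np.array(m["K"]),np.array(m["position"]),R.from_euler('xyz',m["rotation"]).as_matrix()
CAMS={n:cam(n) for n in("top","side")}
def proj(n,P):
    K,p,r=CAMS[n]; c=(np.atleast_2d(P)-p)@r; c=c*[1,-1,-1]; q=c@K.T; return q[:,:2]/q[:,2:]
def unproj(n,uv,z):
    K,p,r=CAMS[n]; d=np.linalg.solve(K,[uv[0],uv[1],1.])*[1,-1,-1]; d=r@d; return p+d*(z-p[2])/d[2]
E
python3 - <<'E'
from util import *
print(proj("top",[[0,0,0],[242,494,231]]),proj("side",[[242,494,231]]))
for n,t,s,h in[("body",(403,241),(360,132),32),("sp",(367,172),(280,154),14),("filt",(342,238),(359,175),10),("jig",(250,213),(330,262),12)]:
    print(n,unproj("top",t,h).round(),unproj("side",s,h).round())
E
```

```text
[[321.62315268 386.5023821 ]
 [132.90666996 313.64594635]] [[533.67137532 288.24544929]]
body [ 454. -243.   32.] [ 454. -223.   32.]
sp [ 675. -129.   14.] [ 672. -121.   14.]
filt [459. -52.  10.] [459. -48.  10.]
jig [530. 245.  12.] [526. 262.  12.]
```

View pics/topc.png

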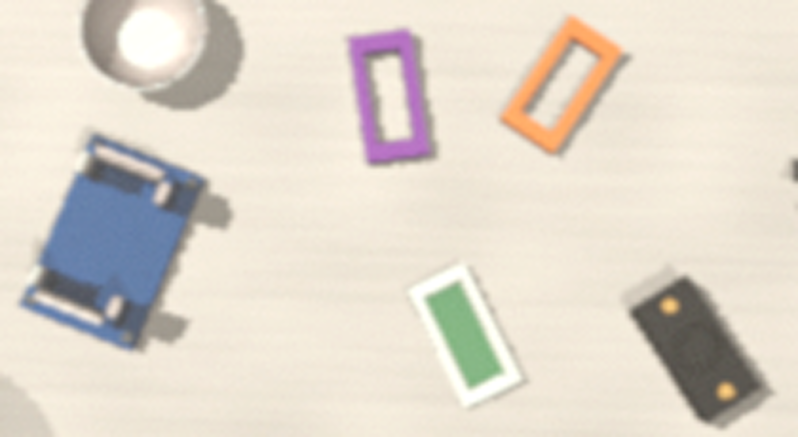

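View pics/sidec.png

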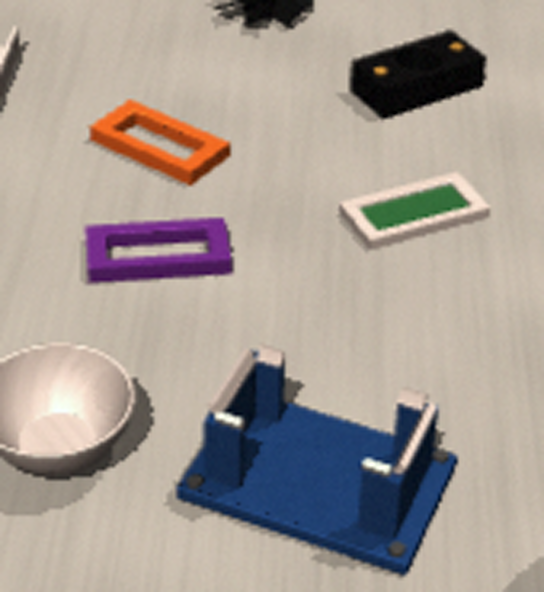

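Both crops confirm the choice: the orange frame, not purple, lies at topc (563,86); the body's brass dots are at (669,305) and (726,391); the green pane is at (465,335); the jig plate corners are at (92,133), (207,180), (135,350) and (22,302). Next I fit the poses per camera.

```bash
cat > fit.py <<'E'
from util import *
from scipy.optimize import least_squares
def T(p): return lambda L:(np.c_[np.array(L)@R.from_euler('z',p[2]).as_matrix().T]+[p[0],p[1],0])
def mom(c):
    m=cv2.moments(np.asarray(c,np.float32).reshape(-1,1,2)); a=m['m00']
    return np.array([m['m10']/a,m['m01']/a,np.sqrt(a)]),np.array([m['mu20'],m['mu11'],m['mu02']])/a
def rect(lx,ly,zs): return [[sx*lx/2,sy*ly/2,z] for sx,sy in((1,1),(-1,1),(-1,-1),(1,-1)) for z in zs]
def angle_center(n,mask,z):
    "centre and axis of a flat patch at height z"
    v,u=np.nonzero(mask); P=np.array([unproj(n,(a,b),z)[:2] for a,b in zip(u,v)])
    c=P.mean(0); w,V=np.linalg.eigh(np.cov((P-c).T)); return c,np.arctan2(V[1,1],V[0,1])%np.pi,2*np.sqrt(3*w)
E
python3 - <<'E'
from fit import *
im={n:cv2.imread(f"pics/{n}0.png") for n in("top","side")}
hsv={n:cv2.cvtColor(i,cv2.COLOR_BGR2HSV) for n,i in im.items()}
def seg(n,lo,hi,box):
    m=cv2.inRange(hsv[n],lo,hi); k=np.zeros_like(m); x0,y0,x1,y1=box; k[y0:y1,x0:x1]=m[y0:y1,x0:x1]; return k
def st(a): return a.round(1)
B={"top":(220,140,430,270),"side":(225,105,400,300)}
# filter pane
for n in B:
    m=seg(n,(45,60,30),(80,255,255),B[n]); print("pane",n,[np.round(v,3) for v in angle_center(n,m,9)])
# spacer: outer hull moments, fit
S={n:seg(n,(3,130,60),(20,255,255),B[n]) for n in B}
def hullm(m): return mom(cv2.convexHull(cv2.findNonZero(m)))
for use in(["top"],["side"],["top","side"]):
    def res(p):
        r=[]
        for n in use:
            a,b=hullm(S[n]); c,d=mom(cv2.convexHull(proj(n,T(p)(rect(110,54,[0,14]))).astype(np.float32)))
            th=lambda d:.5*np.arctan2(2*d[1],d[0]-d[2])
            e=th(b)-th(d); r+=[*(a-c)[:2],15*np.sin(2*e)/2]
        return r
    f=least_squares(res,[674,-125,-.6]); print("spacer",use,f.x.round(3),np.round(f.fun,2))
def up(c,s,o): return ((np.array(c)+.5)/s-.5)+o
tc=lambda c:up(c,3.8,(220,150)); sc=lambda c:up(c,3.2,(230,110))
for n,f,d in(("top",tc,[(669,305),(726,391)]),("side",sc,[(380,71),(456,47)])):
    a,b=[unproj(n,f(c),32) for c in d]; print("body",n,((a+b)/2).round(1),np.hypot(*(a-b)[:2]).round(1),np.arctan2(*(a-b)[[1,0]]).round(3))
J={"top":[(tc(c),12) for c in[(92,133),(207,180),(135,350),(22,302)]],"side":[(sc(c),12) for c in[(457,456),(405,560),(180,486)]]}
for n in J:
    P=np.array([unproj(n,c,z) for c,z in J[n]]); print("jig",n,P[:,:2].round().tolist(),((P[0]+P[2])/2).round(1),np.linalg.norm(np.diff(P,axis=0),axis=1).round())
    print([np.arctan2(*d[[1,0]]).round(3) for d in np.diff(P,axis=0)])
E
```

```text
pane top [array([458.973, -51.928]), np.float64(0.483), array([27.527, 78.991])]
pane side [array([458.064, -52.553]), np.float64(0.482), array([31.847, 84.661])]
spacer ['top'] [ 6.74e+02 -1.25e+02 -6.00e-01] [ 1.8  -0.57 -0.68]
spacer ['side'] [ 6.74e+02 -1.25e+02 -6.00e-01] [ 26.38 -10.69  -6.99]
spacer ['top', 'side'] [ 631.157 -125.      -0.698] [  1.99 -13.5   -2.12  10.73 -11.45  -7.27]
body top [ 453.4 -243.2   32. ] 84.0 0.598
body side [ 452.2 -244.9   32. ] 84.0 0.595
jig top [[622.0, 270.0], [584.0, 170.0], [439.0, 224.0], [476.0, 321.0]] [530.2 247.   12. ] [107. 155. 104.]
[np.float64(-1.931), np.float64(2.784), np.float64(1.202)]
jig side [[436.0, 228.0], [473.0, 320.0], [618.0, 268.0]] [527.3 247.6  12. ] [ 99. 155.]
[np.float64(1.194), np.float64(-0.342)]
```

```bash
cat > act.py <<'E'
from util import *
from bench import bot, solve_ik
JIG=(528.8,247.3,-0.36)
def yaw_for(x,y,z,yaw,near=0):
    c=[]
    for k in(-1,0,1):
        q=solve_ik([x,y,z],[np.pi,0,yaw+k*np.pi])
        if q is not None: c.append((abs(q[5]),yaw+k*np.pi))
    return min(c)[1]
def pick(x,y,yaw,z,effort,pre=.80,thr=6):
    w=yaw_for(x,y,z,yaw)
    bot.move_ptp([x,y,150],[np.pi,0,w]); bot.grip(pre)
    bot.movel([x,y,z+25],max_speed=150)
    hit=bot.movel([x,y,z],max_speed=40,threshold=thr)
    s=bot.get_state(); print("down",hit,s["tcp_pos"].round(1),s["t"],s["opening"])
    if hit: bot.movel(s["tcp_pos"]+[0,0,1.],max_speed=40)
    bot.grip(0.0,effort); s=bot.get_state(); print("grip",s["opening"],s["gripper_force"],s["tcp_pos"].round(1),s["orientation"].round(3))
    zg=s["tcp_pos"][2]; bot.movel([x,y,190],max_speed=180); s=bot.get_state(); print("up",s["opening"],s["gripper_force"],s["contact_force"].round(1),s["t"])
    return zg
E
python3 - <<'E'
from fit import *
from act import *
S={}
for n,b in(("top",(220,140,430,225)),("side",(225,105,310,205))):
    h=cv2.cvtColor(cv2.imread(f"pics/{n}0.png"),cv2.COLOR_BGR2HSV); m=cv2.inRange(h,(3,130,60),(20,255,255)); k=np.zeros_like(m); k[b[1]:b[3],b[0]:b[2]]=m[b[1]:b[3],b[0]:b[2]]
    S[n]=mom(cv2.convexHull(cv2.findNonZero(k)))
th=lambda d:.5*np.arctan2(2*d[1],d[0]-d[2])
for use in(["top"],["side"]):
    def res(p):
        r=[]
        for n in use:
            a,b=S[n]; c,d=mom(cv2.convexHull(proj(n,T(p)(rect(110,54,[0,14]))).astype(np.float32)))
            r+=[*(a-c)[:2],7*np.sin(2*(th(b)-th(d)))]
        return r
    f=least_squares(res,[674,-125,-.6],diff_step=1e-3); print("spacer",use,f.x.round(3),np.round(f.fun,2))
bot.move_ptp([452.8,-244,150],[np.pi,0,yaw_for(452.8,-244,150,.597)])
pick(452.8,-244,.597,4,50)
x,y,a=JIG; bot.move_ptp([x,y,125],[np.pi,0,yaw_for(x,y,125,a)])
print(bot.get_state()["t"],bot.get_state()["qpos"].round(2),bot.get_state()["tcp_pos"])
ims=[imaging.capture(n) for n in("top","side")]
for n,i in zip(("top","side"),ims): cv2.imwrite(f"pics/{n}1.png",i)
t=cv2.resize(ims[0][160:260,190:310],None,fx=4,fy=4,interpolation=cv2.INTER_CUBIC)[:400]
s=cv2.resize(ims[1][150:300,270:390],None,fx=4,fy=4,interpolation=cv2.INTER_CUBIC)
o=np.zeros((600,800,3),np.uint8)
t=cv2.resize(ims[0][180:250,205:300],None,fx=4,fy=4,interpolation=cv2.INTER_CUBIC); o[:280,:380]=t
s=cv2.resize(ims[1][160:295,275:380],None,fx=4,fy=4,interpolation=cv2.INTER_CUBIC); o[:540,380:800]=s
cv2.imwrite("pics/c1.png",cv2.convertScaleAbs(o,alpha=1.5))
E
```

```text
spacer ['top'] [ 6.76128e+02 -1.30804e+02 -5.56000e-01] [-0. -0.  0.]
spacer ['side'] [ 6.75196e+02 -1.32619e+02 -5.71000e-01] [-0. -0. -0.]
down False [ 452.8 -244.     3.9] 5.125 0.8023338182941047
grip 0.6274590775638642 53.85853383690119 [ 453.2 -244.3    4.4] [-3.141  0.    -2.545]
up 0.6237980900670569 53.290610471740365 [-0.3  1.5 -2.2] 6.5833
8.4083 [ 0.31  0.48 -0.25  0.84 -0.    0.67] [529.05623721 246.5768136  124.89604794]
```

View pics/c1.png

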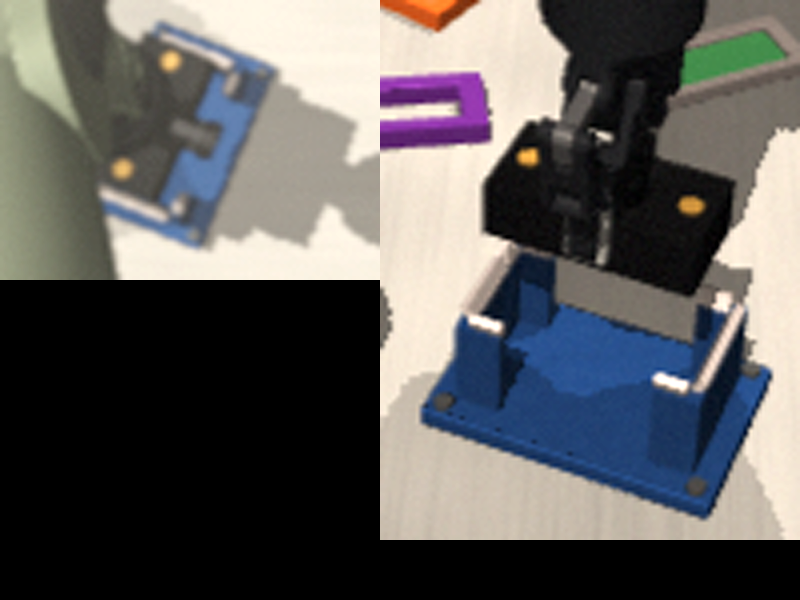

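The body is held level over the jig. Its dots are at top (171,61) and (122,168), and side (528,157) and (691,205); the jig screws are at side (444,401), (697,486) and (749,369). I'll measure the two relative to each other.

```bash
python3 - <<'E'
from util import *
t=lambda c:(np.array(c)+.5)/4-.5+[205,180]
s=lambda c:(np.array(c)-[380,0]+.5)/4-.5+[275,160]
for n,f,d in(("top",t,[(171,61),(122,168)]),("side",s,[(528,157),(691,205)])):
    a,b=[unproj(n,f(c),152.5) for c in d]; print("body",n,((a+b)/2).round(1),np.hypot(*(a-b)[:2]).round(1),np.arctan2(*(a-b)[[1,0]]).round(3))
for d in([(444,401),(697,486),(749,369)],[(424,407),(706,507),(771,372)]):
    P=np.array([unproj("side",s(c),12) for c in d]); print(((P[0]+P[2])/2).round(1),np.linalg.norm(np.diff(P,axis=0),axis=1).round(1),[np.arctan2(*v[[1,0]]).round(3) for v in np.diff(P,axis=0)])
# predicted bracket-tip corners / plate outlines for candidate poses
from scipy.optimize import least_squares
obs=[("side",s(c),l) for c,l in[((424,407),(80,52,12)),((706,507),(-80,52,12)),((771,372),(-80,-52,12)),]]
u=lambda c:(np.array(c)+.5)/3.8-.5+[220,150]
obs+=[("top",u(c),l) for c,l in[((92,133),(80,52,12)),((207,180),(80,-52,12)),((135,350),(-80,-52,12)),((22,302),(-80,52,12))]]
L=np.array([o[2] for o in obs],float)
def model(p):
    W=L@R.from_euler('z',p[2]).as_matrix().T+[p[0],p[1],0]; return np.array([proj(o[0],w)[0] for o,w in zip(obs,W)])
for sel in(slice(0,3),slice(3,7),slice(0,7)):
    f=least_squares(lambda p:(model(p)-np.array([o[1] for o in obs]))[sel].ravel(),[529,247,-.36]); print(f.x.round(3),f.fun.round(1))
E
```

```text
body top [530.3 245.8 152.5] 83.7 -0.379
body side [529.3 242.6 152.5] 85.1 -0.358
[528.6 244.9  12. ] [140.5  87.9] [np.float64(2.789), np.float64(-1.906)]
[527.7 248.1  12. ] [156.8 101.6] [np.float64(2.771), np.float64(-1.937)]
[ 5.28010e+02  2.47288e+02 -3.69000e-01] [-1.1 -0.2  0.3  0.3  0.8 -0.4]
[ 5.3025e+02  2.4631e+02 -3.5300e-01] [ 0.7 -0.4  0.1 -0.9 -0.3  0.4 -0.5  0.9]
[ 5.28930e+02  2.46892e+02 -3.60000e-01] [-1.5 -0.   0.2 -0.   0.3 -0.9  0.7 -0.1 -0.  -0.4 -0.7  0.9 -0.8  1.1]
```

```bash
cat >> act.py <<'E'
def lower(x,y,z,thr=8,speed=30):
    hit=bot.movel([x,y,z],max_speed=speed,threshold=thr); s=bot.get_state()
    print("lower",hit,s["tcp_pos"].round(1),s["contact_force"].round(1),s["wrist_torque"].round(2),round(s["t"],2)); return hit
E
python3 - <<'E'
from act import *
bot.movel([528.9,246.8,90],max_speed=100); bot.dwell(.2); print(bot.get_state()["tcp_pos"].round(2))
lower(528.9,246.8,14,thr=8)
E
```

```text
[529.6  247.    90.82]
lower True [529.7 247.6  16.4] [0.4 0.2 4.4] [-0.2   0.19  0.09] 11.44
```

Contact came at TCP z 16.4, exactly where the floor should be, so the body is seated. I'll release it and fetch the spacer.

```bash
python3 - <<'E'
from act import *
bot.grip(.74); s=bot.get_state(); p=s["tcp_pos"]
bot.movel([528.9,246.8,60],max_speed=60); bot.movel([528.9,246.8,170],max_speed=200)
x,y,a=675.7,-131.7,-.563
bot.move_ptp([x,y,150],[np.pi,0,yaw_for(x,y,150,a)])
for n in("top","side"):cv2.imwrite(f"pics/{n}2.png",imaging.capture(n))
o=np.zeros((560,800,3),np.uint8)
o[:280,:380]=cv2.resize(cv2.imread("pics/top2.png")[180:250,205:300],None,fx=4,fy=4,interpolation=cv2.INTER_CUBIC); o[:540,380:800]=cv2.resize(cv2.imread("pics/side2.png")[160:295,275:380],None,fx=4,fy=4,interpolation=cv2.INTER_CUBIC)
cv2.imwrite("pics/c2.png",cv2.convertScaleAbs(o,alpha=1.5))
pick(x,y,a,2.5,40)
E
```

```text
down False [ 675.8 -131.8    2.5] 17.1083 0.8021954462927595
grip 0.6157042717915995 42.50239670276642 [ 676.2 -131.9    3.1] [3.141e+00 1.000e-03 2.579e+00]
up 0.6200701038470711 42.220197916030884 [ 0.2 -0.3  0.1] 18.575
```

View pics/c2.png

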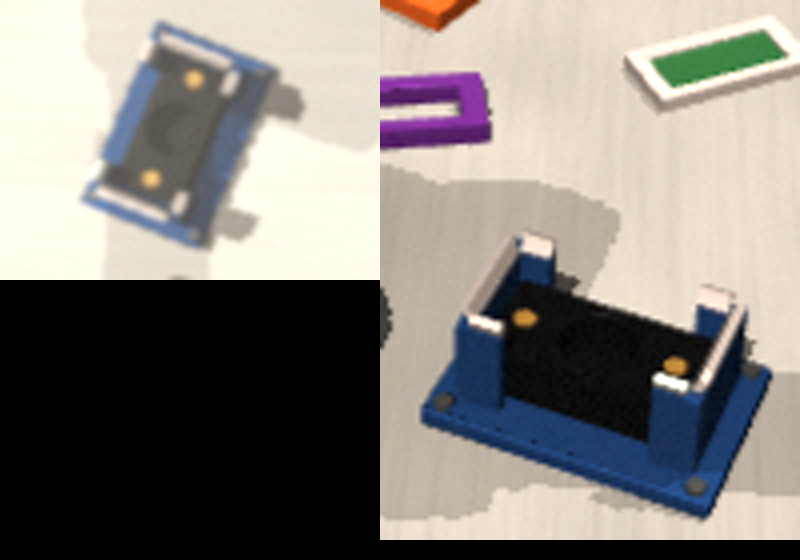

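The body is seated in the pocket: dots at top (194,78) and (151,178), side (525,318) and (675,366). I'll place the spacer next, using those dots as a check on the centre.

```bash
python3 - <<'E'
from act import *
t=lambda c:(np.array(c)+.5)/4-.5+[205,180]
s=lambda c:(np.array(c)-[380,0]+.5)/4-.5+[275,160]
for n,f,d in(("top",t,[(194,78),(151,178)]),("side",s,[(525,318),(675,366)])):
    a,b=[unproj(n,f(c),44) for c in d]; print("body",n,((a+b)/2).round(1),np.arctan2(*(a-b)[[1,0]]).round(3))
x,y,a=528.9,246.8,-.36
bot.move_ptp([x,y,140],[np.pi,0,yaw_for(x,y,140,a)])
bot.movel([x,y,80],max_speed=100)
cv2.imwrite("pics/side3.png",imaging.capture("side"))
hit=lower(x,y,44,thr=6)
cv2.imwrite("pics/side4.png",imaging.capture("side"))
E
```

```text
body top [531.4 246.8  44. ] -0.358
body side [529.4 244.7  44. ] -0.355
lower True [529.4 247.5  47.1] [-0.8  0.4  4.2] [-0.06  0.09  0.06] 21.91
```

Contact at z 47.1 against an expected 47.0, so the spacer is seated. I'll release it and pick up the filter.

```bash
python3 - <<'E'
from act import *
bot.grip(.74); x,y=528.9,246.8
bot.movel([x,y,85],max_speed=60); bot.movel([x,y,170],max_speed=200)
x,y,a=458.5,-52.2,.4825
bot.move_ptp([x,y,150],[np.pi,0,yaw_for(x,y,150,a)])
cv2.imwrite("pics/c3.png",cv2.convertScaleAbs(cv2.resize(imaging.capture("side")[200:300,270:390],None,fx=4,fy=4,interpolation=cv2.INTER_CUBIC),alpha=1.4))
pick(x,y,a,1.5,40)
x,y,a=528.9,246.8,-.36
bot.move_ptp([x,y,150],[np.pi,0,yaw_for(x,y,150,a)])
cv2.imwrite("pics/c4.png",cv2.convertScaleAbs(cv2.resize(imaging.capture("side")[150:300,270:390],None,fx=4,fy=4,interpolation=cv2.INTER_CUBIC),alpha=1.4))
a=cv2.imread("pics/c3.png"); b=cv2.imread("pics/c4.png"); o=np.zeros((600,960,3),np.uint8); o[:400,:480]=a; o[:,480:]=b
cv2.imwrite("pics/c34.png",cv2.resize(o,(800,500)))
E
```

```text
down False [458.4 -52.2   1.4] 27.1417 0.7970833394976108
grip 0.613752934684844 41.340563893318176 [458.7 -52.2   2. ] [-3.141  0.    -2.659]
up 0.6122653911313666 41.94602608680725 [-0.  -0.6 -0.7] 28.6417
```

View pics/c34.png

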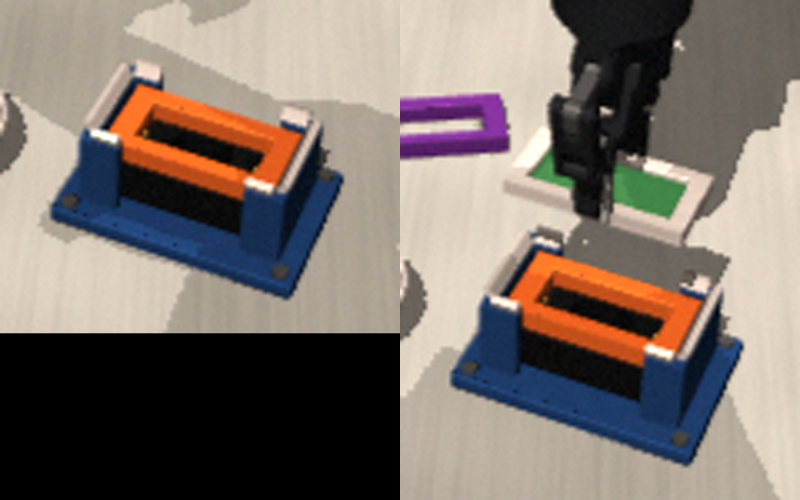

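The spacer lies flat on the body between the brackets (left half, around (205,140)), and the filter is held level above it (right half, around (610,185)). Lowering the filter, with contact expected near z = 60.

```bash
python3 - <<'E'
from act import *
x,y=528.9,246.8
bot.movel([x,y,85],max_speed=100)
hit=lower(x,y,58,thr=6)
s=bot.get_state()
if hit and s["tcp_pos"][2]<61.5:
    bot.grip(.74); bot.movel([x,y,100],max_speed=60); bot.movel([x,y,200],max_speed=200); bot.move_ptp([400,0,250],[np.pi,0,0])
o=np.zeros((500,800,3),np.uint8)
for k,(n,b) in enumerate((("top",(205,175)),("side",(285,210)))):
    o[:450,400*k:400*k+400]=cv2.resize(imaging.capture(n)[b[1]:b[1]+90,b[0]:b[0]+80],None,fx=5,fy=5,interpolation=cv2.INTER_CUBIC)
cv2.imwrite("pics/c5.png",cv2.convertScaleAbs(o,alpha=1.3)); print(bot.get_state()["t"])
E
```

```text
lower True [529.4 247.6  60.1] [-0.4  0.4  4.3] [-0.1   0.13  0.13] 31.57
35.3833
```

View pics/c5.png

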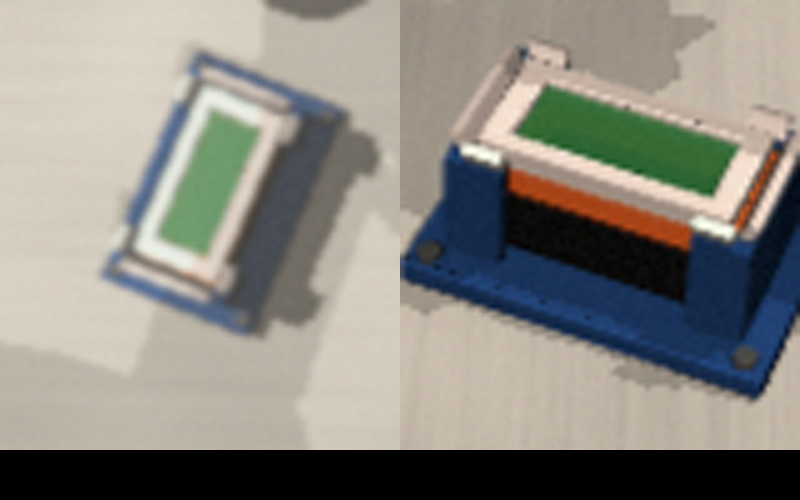

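The stack is complete. The filter lies flat and square at top (205,180) and side (625,140), the orange and black bands beneath it run parallel, and contact at z 60.1 matches the expected 60.0.

```bash
python3 -c "
from bench import bot
print(bot.sign_off())"
```

```text
the job is handed in; nothing more can be done
None
```

I built the lamp cassette in the jig pocket (lamp body, then orange spacer, then filter), with each part set down gently and released. I handed it in at about 35 s; the judged result was not reported back.

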